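# Release the ratchet stop and take one more tin into the row

## Task

On the tin rail, press down the orange release paddle of the sliding stop and, holding it down, push the stop all the way back to the free end of the bar. Then gently push the single tin that stands in front of the rail along the freezer lid into the gap, up against the bar in line with the other two, and push the stop up again until all three tins stand snug between it and the end bracket. Use only pushes and presses: never pinch, lift or tip a tin, leave everything else on the lid where it is, and finish clear of the rail.

Things in the scene. Friction and masses are not known exactly. Their poses are not given: they have to be found in the camera images.
- rail: Tin rail, fixed to the lid: aluminium bar 20 mm wide, top 38 mm above the lid, toothed on top. Origin on the lid under the bar's middle line; y runs along the bar to the end bracket; the free end (black cap) is at y = -199 mm. -x is the front, facing the robot within 15 degrees: tins stand there on the bare lid. A tin home against the bar has its centre at x = -39 mm.
- stop (a joint): Sliding stop, m: 0 = nearest the end bracket, grows as it goes back to the free end (-y of the rail), firm end at 0.120. A spring pawl catches the teeth every 6 mm: pushed towards the bracket it clicks along at 3 to 7 N; it goes back only while the release paddle is held down, then with about 2 N. Stays where left. Behind its jaw face it is 106 mm long.
- release (a joint): Orange release paddle on the stop, rad: 0 up, 0.22 fully down (firm end; 8 mm lower at its middle); the teeth are free above about 0.16. Takes about 2 N to start, 4 N fully down, and springs up when let go. It rocks by itself as the stop clicks forward and may rest anywhere from 0 to 0.14.
- pocket (a point): Moves with the stop, rail's axes: middle of the paddle's top when up, 62 mm above the lid (67 at its jaw end), over the bar. The paddle (30 mm across the bar, 46 along) lies in a pocket open above and at both sides, 56 mm long between two black walls 34 mm wide and 98 mm high: the jaw's back 28 mm towards the bracket (+y), the rear housing 28 mm towards the free end (-y).
- jaw (a point): Moves with the stop, rail's axes (+y points at the tins): point on the lid under the jaw's face, on the line of the tins (x = -40 mm of the rail). The jaw is a steel plate 4 mm thick, from x = -74 to +14 mm of the rail, 10 to 70 mm above the lid.
- loose_tin: The tin to be put in: an upright food tin with a red and cream label, 57 mm in diameter, 72 mm tall, about 0.18 kg; it stands alone in front of the rail. Origin at the middle of its underside.
- row_tin_b: Tin of the same kind in the row, the one next to the sliding stop. Origin at the middle of its underside.
- row_tin_a: Tin of the same kind in the row, the one next to the end bracket. Origin at the middle of its underside.
- end_face (a point): Point on the lid under the inner face of the fixed steel end bracket, on the line of the tins (x = -40, y = 170 mm of the rail); rail's axes. The bracket is a plate 4 mm thick, from x = -77 to +17 mm of the rail, 63 mm high.
- pepper_jar: Bystander: spice jar with black cap, 52 mm square, 105 mm tall; origin at the middle of its underside.
- mill: Bystander: small clear mill with grey cap, 44 mm in diameter, 90 mm tall; origin at the middle of its underside.
- tall_jar: Bystander: green spice jar with black cap, 58 mm square, 135 mm tall, at the back; origin at the middle of its underside.
- cream_jar: Bystander: cream spice jar with black cap, 56 mm square, 125 mm tall, at the back; origin at the middle of its underside.
- lemon: Bystander: lemon, 71 x 53 x 51 mm; origin under its middle.
- timer: Bystander: wind-up timer, red top, 65 mm in diameter, 42 mm tall; origin at the middle of its underside.
- thermometer: Bystander: blue probe thermometer lying flat, 186 mm long along its y axis, 17 mm tall; origin under its middle.
- opener: Bystander: green-handled opener lying flat, 174 mm long along its x axis, 20 mm tall; origin under its middle.
Things that resemble listed ones, but are neither listed nor needed, are in the scene too. What is shaped like the loose_tin but blue or turquoise is not meant.

How it is judged (in metres and radians):
On the way, in this order (a step that is already met when the one before it is completed fails the run):
1. the release paddle is pressed down while the stop still stands at the row (value of joint release above 0.17 rad and value of joint stop below 0.045 m), for 0.1 s.
2. the stop has been pushed back to the free end of the bar (value of joint stop above 0.105 m), for 0.1 s.
3. the loose tin stands in the gap between the row and the stop, up against the bar (x of loose_tin in the frame of rail above -0.052 m and y of loose_tin in the frame of jaw above 0.02 m and y of loose_tin in the frame of end_face below -0.115 m), for 0.2 s.
At the end, for the whole second after the job is handed in: Three tins upright on the lid in a line along the bar (centres 30 to 52 mm in front of its middle), the loose one between row and stop; no gap from end bracket through the tins to the jaw wider than about 8 mm; paddle up, all at rest (x of row_tin_a in the frame of rail between -0.052 and -0.03 m and angle between each of row_tin_a, row_tin_b, loose_tin's own z axis and vertical below 0.1 rad and height (world z) of each of row_tin_a, row_tin_b, loose_tin below 0.006 m and linear speed of each of row_tin_a, row_tin_b, loose_tin below 0.01 m/s and x of row_tin_b in the frame of rail between -0.052 and -0.03 m and x of loose_tin in the frame of rail between -0.052 and -0.03 m and y of loose_tin in the frame of jaw between 0.022 and 0.038 m and horizontal distance between loose_tin and row_tin_b below 0.066 m and horizontal distance between row_tin_b and row_tin_a below 0.066 m and y of row_tin_a in the frame of end_face above -0.038 m and y of loose_tin in the frame of end_face below -0.115 m and value of joint stop below 0.068 m and value of joint release below 0.17 rad); the robot touches nothing.
It fails at once if a tin is lifted off the lid or tipped (height (world z) of any of row_tin_a, row_tin_b, loose_tin above 0.012 m or angle between any of row_tin_a, row_tin_b, loose_tin's own z axis and vertical above 0.3 rad).
It fails at once if a tin is squeezed between the fingers, or pushed with more than 35 N (contact force between the fingers and row_tin_a above 35 N or contact force between the fingers and row_tin_b above 35 N or contact force between the fingers and loose_tin above 35 N).
It fails at once if something else on the lid is moved more than 30 mm (distance of any of pepper_jar, mill, lemon, timer, thermometer, opener, tall_jar, cream_jar from where it was at the start of the episode above 0.03 m).
It also fails if it takes over 51 s, if anything falls off the work surface, if the arm or the gripper's body presses on something with over 40 N, if the wrist force passes 120 N, or if a joint passes its speed limit or range.

## Robot

A 6-joint arm with a two-finger parallel gripper is mounted at the origin on a cart in front of the work surface, level with it; the furniture and walls round the work are solid. World frame = base frame: x ahead of the robot, y to its left, z up, the work surface at z = 0. Lengths are in mm, angles in degrees, forces in N, time in s.
With the tool pointing down it reaches from about 300 to 850 mm from the base axis. Payload 4.2 kg.
Tool frame: the origin (TCP) lies between the finger pads; the fingertips stand 14 mm ahead of it and the grasp point (between the pads) lies 5 mm behind it (env.finger_overhang is the distance from the TCP to the fingertips, in mm); z points along the fingers, y is the line along which they close (so a half turn about z gives the same grasp; the last joint's range is limited). The gripper opens to 91 mm and grips with 3 to 60 N. Pads are 32 mm wide; open, the fingers measure 118 mm over their backs; the gripper's body (76 mm by 178 mm) begins 60 mm behind the grasp point.
Start: joints at [-74.714, 18.312, 89.639, -0, 72.044, -1.146], TCP at [162.661, -551.528, 227.976] pointing down, gripper open.
Joint ranges: [-177.97, 177.97], [-48.28, 115.42], [12.27, 149.76], [-77.06, 257.06], [2.81, 150.46], [-146.56, 146.56]. Speed limits (degrees/s): [147.25, 147.25, 180, 180, 180, 180].

## Interface

Orientations are given as [roll, pitch, yaw] about the fixed x, y, z axes, in that order (R = Rz(yaw) Ry(pitch) Rx(roll)).
In Python, from workcell import status, cams, env, finder gives the robot as it stands.
- The arm moves only by the tool apply_moves, never from a script. Its argument "increments" is a list of rows, each a list of 7 numbers: the opening, from -1 (shut) to 1 (fully open), then the shift along the world's x, y, z in m, then the turn, a rotation vector about the world's x, y, z in degrees. In form: [[gripper, x, y, z, ax, ay, az], ...]. A call has 1 to 5 rows; each row shifts and turns the commanded pose from where the row before left it; what a row does not reach is not made up. A row lasts 1/12 s, in which the tool goes at most 41.7 mm and 7.16 degrees, less where a joint would pass 70% of its speed; a pose out of reach is approached as far as the arm can. A call with a gripper value outside its range is refused whole. The fingers move at their own pace and stop on an object; "newtons" is the grip in N (left out, the last holds). Time passes only in rows, so rows that do not move let the fingers close. It gives the time, the measured TCP pose, the force, the opening and the grip force at its end, in the units of the state.
- status.state(): the state, without advancing time (a new reading comes with each control period).
- cams.grab_frame(name): name is "scene" or "top"; returns a dict with "color" (480x640x3 uint8, red, green, blue), "intrinsics" (3x3 intrinsics, pixels), "R" (3x3) and "t" (3): a world point X has camera coordinates R X + t. Camera axes: x right, y down, z forward; pixel columns grow to the right and rows downward; lengths in mm; the calibration is good to about 2 mm. A picture is of the moment at which its call begins. There is no depth.
- env.job_done(): hands the job in; it is judged then, once.
Trained networks look in the newest picture that a camera, given by its name, has taken for a name from the list of things; names that differ only in an ending like _2 or _b are one class to them, and where a whole thing is asked for, a point or a joint stands for the part that bears it (a point fixed in the world has none). Each returns a list of dicts, best first, with "score" (0 to 1); they miss things now and then, are a little off and sometimes report something else, mostly with a low value. They report only what shows in the picture. A call takes as long as a camera call. They do not tell look-alikes from the thing itself.
- finder.boxes_of(query, camera): "rect" ([left, top, width, height] in pixels, round what is visible of it).
- finder.trace(query, camera): "pixels" (480x640 bool, what is visible of it) and "rect" ([left, top, width, height] in pixels, round what is visible of it).
The state is a dict: "time_s": time; "qpos": joint angles; "qvel": joint speeds; "effort": joint torques, N m; "ee_pos": TCP position; "ee_rot": TCP orientation; "force": force on the tool from outside, world axes, zero at the start; "torque": the same for the moment, N m; "gripper_width": finger opening in mm; "gripper_force": force on a finger pad.
Only numpy, scipy, OpenCV 4.12 (cv2) and the standard library are available. Lean on these libraries where they do the work, as an engineer would, in place of code of your own. Each camera call takes 0.05 s, during which the arm holds its last target. There are 200 camera calls.

## Working session

There is one attempt and no reset: what is moved stays moved. The work goes in short steps, Python scripts to look and compute and a tool call to move; the robot and the scene stay as the last step left them, time stands still between calls to the robot, and variables do not carry over. Pictures are saved under pics/ and viewed, at most 10 in all, crops included, and the job is handed in when it is done.

Besides the shell and the picture viewer there is one more tool, called after "Call:" as name(argument=value, ...) on one line, values as JSON. apply_moves: Moves the arm, as the interface text tells. Its arguments: {"type":"object","properties":{"increments":{"type":"array","items":{"type":"array","items":{"type":"number"}}},"newtons":{"type":"number"}},"required":["increments"]}

```bash
mkdir -p pics; cat > h.py <<'E'
import numpy as np,cv2
from workcell import status,cams,env,finder
def ray(f,u,v):
    K,R,t=[np.array(f[k]) for k in("intrinsics","R","t")]
    return -R.T@t, R.T@np.linalg.inv(K)@np.array([u,v,1.])
def atz(f,u,v,z):
    o,d=ray(f,u,v); return o+d*(z-o[2])/d[2]
def proj(f,X):
    K,R,t=[np.array(f[k]) for k in("intrinsics","R","t")]
    p=K@(R@np.array(X,float)+t); return p[:2]/p[2]
E
python3 - <<'E'
from h import *
for c in("scene","top"):
    f=cams.grab_frame(c); cv2.imwrite(f"pics/{c}0.png",f["color"][:,:,::-1])
    print(c,np.round(ray(f,320,240),2).tolist())
    for q in("rail","stop","release","loose_tin","row_tin_b","pepper_jar","mill","lemon","timer","thermometer","opener"):
        for b in finder.boxes_of(q,c)[:4]: print(q,np.round(b["rect"]).tolist(),round(b["score"],2))
print(status.state()["time_s"])
E
```

```text
scene [[-70.03, 863.27, 495.46], [0.53, -0.74, -0.4]]
rail [257.0, 202.0, 92.0, 68.0] 0.82
rail [298.0, 201.0, 30.0, 40.0] 0.62
rail [294.0, 225.0, 21.0, 31.0] 0.27
rail [394.0, 211.0, 19.0, 22.0] 0.2
stop [297.0, 204.0, 29.0, 43.0] 0.6
release [259.0, 199.0, 90.0, 71.0] 0.3
loose_tin [382.0, 222.0, 24.0, 44.0] 0.98
loose_tin [314.0, 238.0, 26.0, 39.0] 0.87
loose_tin [251.0, 286.0, 26.0, 46.0] 0.69
loose_tin [332.0, 229.0, 25.0, 34.0] 0.57
row_tin_b [294.0, 223.0, 23.0, 35.0] 0.74
pepper_jar [289.0, 288.0, 33.0, 68.0] 0.68
mill [253.0, 287.0, 21.0, 45.0] 0.63
lemon [434.0, 222.0, 24.0, 20.0] 0.83
lemon [257.0, 200.0, 92.0, 71.0] 0.34
timer [392.0, 214.0, 22.0, 17.0] 0.83
thermometer [319.0, 284.0, 41.0, 32.0] 0.82
opener [382.0, 236.0, 56.0, 19.0] 0.49
top [[382.95, 61.39, 1172.66], [0.06, 0.01, -1.0]]
rail [281.0, 167.0, 154.0, 44.0] 0.57
stop [346.0, 168.0, 41.0, 39.0] 0.8
stop [294.0, 184.0, 26.0, 25.0] 0.61
stop [438.0, 292.0, 24.0, 20.0] 0.54
release [351.0, 174.0, 18.0, 9.0] 0.64
loose_tin [304.0, 226.0, 21.0, 22.0] 0.81
loose_tin [369.0, 270.0, 22.0, 18.0] 0.73
loose_tin [344.0, 219.0, 21.0, 26.0] 0.71
loose_tin [343.0, 168.0, 44.0, 40.0] 0.16
row_tin_b [294.0, 187.0, 23.0, 24.0] 0.89
row_tin_b [319.0, 186.0, 23.0, 23.0] 0.87
pepper_jar [200.0, 280.0, 31.0, 24.0] 0.97
mill [198.0, 242.0, 22.0, 18.0] 0.64
lemon [437.0, 289.0, 23.0, 23.0] 0.93
timer [442.0, 236.0, 22.0, 23.0] 0.74
thermometer [230.0, 269.0, 71.0, 18.0] 0.78
1.2
```

View pics/scene0.png

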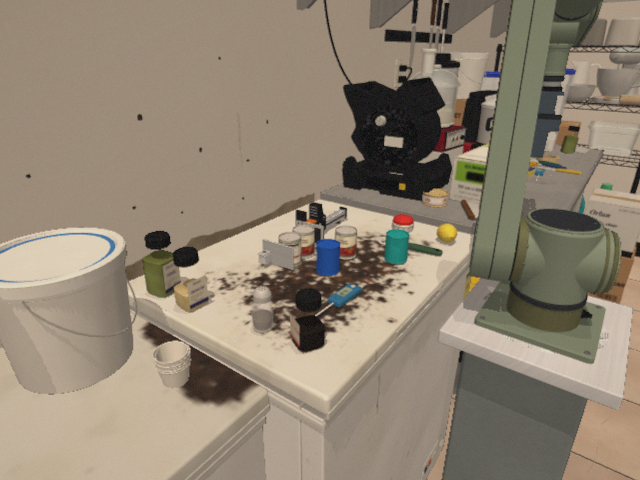

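View pics/top0.png

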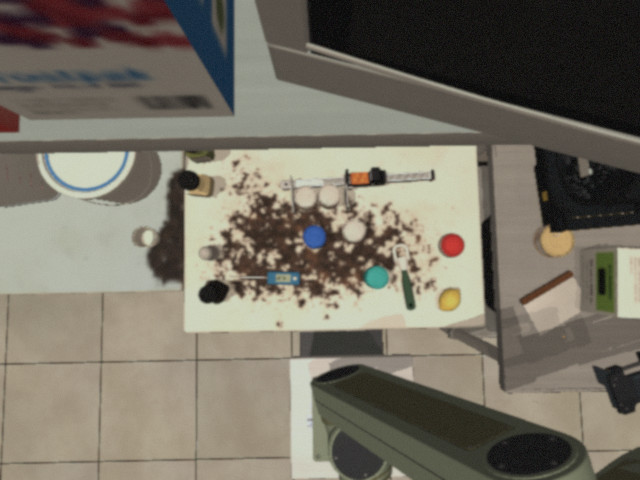

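The top view has three possible tins: (354,230), white lid and red/cream label in the scene view at (346,242); (314,237), blue; and (376,277), turquoise. By the description I choose (354,230), and I'll check it in a close crop.

```bash
python3 - <<'E'
from h import *
f=cams.grab_frame("top");s=cams.grab_frame("scene")
a=cv2.resize(f["color"][160:250,280:440],None,fx=5,fy=5,interpolation=cv2.INTER_CUBIC)[:,:,::-1]
cv2.imwrite("pics/c1.png",a)
b=cv2.resize(s["color"][195:280,250:410],None,fx=5,fy=5,interpolation=cv2.INTER_CUBIC)[:,:,::-1]
cv2.imwrite("pics/c2.png",b)
E
```

```text
(no output)
```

View pics/c1.png

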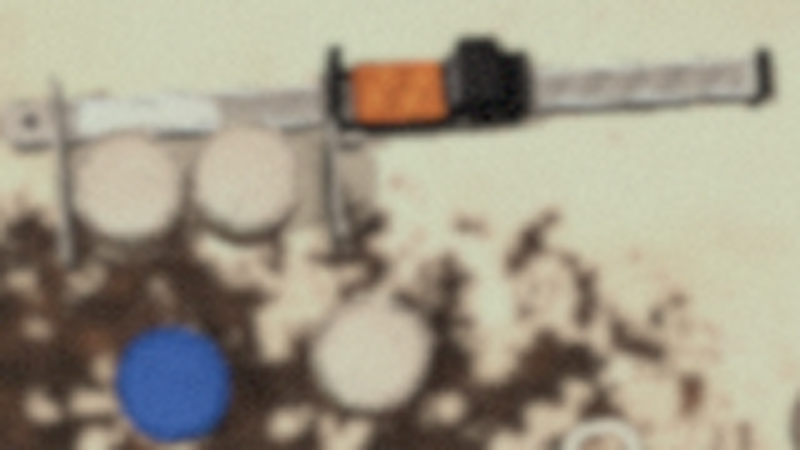

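View pics/c2.png

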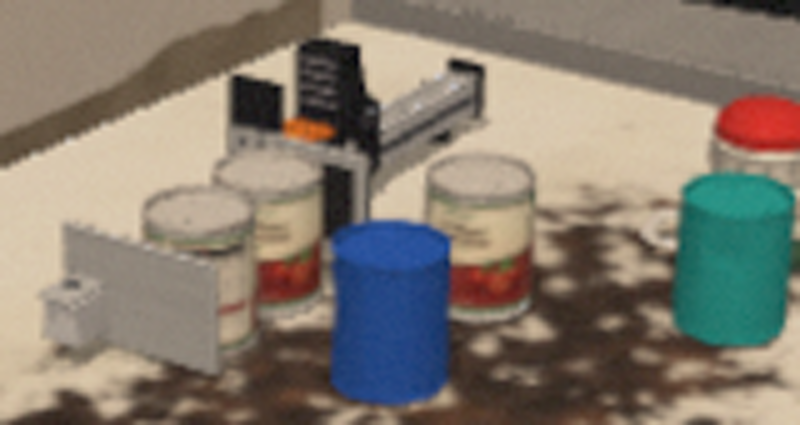

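The crops confirm it. The loose tin (red/cream) is at top (354,230), the row tins are at (306,197) and (329,196), and the orange paddle is at (359,178). The jaw is at about (347,193), the bracket at (292,194) and the free-end cap at (433,175). Next I turn these into positions.

```bash
cat >> h.py <<'E'
def cz(f,x,y,z): return atz(f,280+x/5-.4,160+y/5-.4,z)
E
python3 - <<'E'
from h import *
f=cams.grab_frame("top")
for n,x,y,z in[("cap",766,76,40),("bar1",700,80,38),("bar2",560,86,38),("barL",200,113,38),("brkBack",55,80,63),("brkFront",68,262,63),("rowA",128,186,72),("rowB",245,180,72),("loose",371,350,72),("blue",172,383,72),("padC",397,92,62),("padTL",352,64,66),("padTR",444,62,60),("padBR",446,120,60),("padBL",355,124,66),("jawback",334,90,98),("jawF",344,245,70),("housR",526,80,98),("housFL",465,40,98)]:
    print(n,np.round(cz(f,x,y,z)[:2],1))
s=cams.grab_frame("scene")
# scene tin tops, crop centre
for n,x,y,z in[("rowA",198,212,72),("rowB",269,173,72),("loose",482,175,72),("cap",467,68,45)]:
    print("s",n,np.round(atz(s,250+x/5-.4,195+y/5-.4,z)[:2],1))
for q in("timer","opener","lemon"):
  for b in finder.boxes_of(q,"top")[:1]:
    l,t,w,h=b["rect"];print(q,np.round(atz(f,l+w/2,t+h/2,25)[:2]),w,h,b["score"])
E
```

```text
cap [ 615.7 -222.6]
bar1 [ 614.7 -188.7]
bar2 [ 613.  -115.9]
barL [602.4  71.3]
brkBack [616.  144.4]
brkFront [522.8 139.1]
rowA [559.5 107.9]
rowB [561.4  49.1]
loose [474.5 -11.9]
blue [460.   87.5]
padC [606.6 -29.2]
padTL [620.7  -6.4]
padTR [622.1 -53.7]
padBR [592.1 -53.9]
padBL [589.8  -7.2]
jawback [601.    4.7]
jawF [5.278e+02 1.000e-01]
housR [604.1 -89.9]
housFL [624.7 -60.4]
s rowA [557.4 114.1]
s rowB [560.3  53.7]
s loose [471.9  -9.6]
s cap [ 607.  -205.2]
timer [ 430. -268.] 21.8 24.3 0.69
opener [ 360. -145.] 21.9 62.0 0.91
lemon [ 293. -253.] 20.5 22.3 0.58
```

```bash
python3 - <<'E'
from h import *
s=status.state();print({k:np.round(s[k],2).tolist() for k in("time_s","ee_pos","ee_rot","force","gripper_width")})
from scipy.spatial.transform import Rotation as R
print(R.from_euler("xyz",s["ee_rot"],degrees=True).as_matrix().round(2))
E
```

```text
{'time_s': 1.55, 'ee_pos': [162.65, -551.53, 227.98], 'ee_rot': [179.99, -0.0, 16.43], 'force': [0.28, -0.17, 0.26], 'gripper_width': 91.36}
[[ 0.96  0.28  0.  ]
 [ 0.28 -0.96 -0.  ]
 [ 0.    0.   -1.  ]]
```

Call:
apply_moves(increments=[[-1,0.026,0.031,0,0,0,-6.65],[-1,0.026,0.031,0,0,0,-6.65],[-1,0.026,0.031,0,0,0,0],[-1,0.026,0.031,0,0,0,0],[-1,0.026,0.031,0,0,0,0]], newtons=10)

```text
time_s: 1.97
ee_pos: [293.4, -395.0, 228.1]
ee_rot: [180.0, -0.0, 3.1]
force: [0.8, -1.0, 0.9]
gripper_width: 60.8
gripper_force: 0.0
```

Call:
apply_moves(increments=[[-1,0.026,0.031,0,0,0,0],[-1,0.026,0.031,0,0,0,0],[-1,0.026,0.031,0,0,0,0],[-1,0.026,0.031,0,0,0,0],[-1,0.026,0.031,0,0,0,0]])

```text
time_s: 2.38
ee_pos: [423.6, -239.8, 228.3]
ee_rot: [180.0, -0.0, 3.1]
force: [1.4, 0.4, -0.1]
gripper_width: 27.5
gripper_force: 0.0
```

Call:
apply_moves(increments=[[-1,0.026,0.031,0,0,0,0],[-1,0.026,0.031,0,0,0,0],[-1,0.026,0.031,0,0,0,0],[-1,0.026,0.031,0,0,0,0],[-1,0.026,0.031,0,0,0,0]])

```text
time_s: 2.8
ee_pos: [553.7, -84.7, 228.1]
ee_rot: [180.0, -0.0, 3.1]
force: [0.0, -0.5, -0.3]
gripper_width: 0.4
gripper_force: 0.0
```

Call:
apply_moves(increments=[[-1,0.026,0.031,0,0,0,0],[-1,0.026,0.026,0,0,0,0],[-1,0,0,-0.04,0,0,0],[-1,0,0,-0.035,0,0,0],[-1,0,0,0,0,0,0]])

```text
time_s: 3.22
ee_pos: [600.3, -28.4, 146.0]
ee_rot: [-179.9, 0.8, 3.2]
force: [-0.9, -0.4, -1.0]
gripper_width: 0.2
gripper_force: 0.0
```

Call:
apply_moves(increments=[[-1,0,0,0,0,0,0],[-1,0,0,0,0,0,0]])

```text
time_s: 3.38
ee_pos: [605.7, -29.9, 154.8]
ee_rot: [180.0, -0.2, 3.1]
force: [-0.1, -0.0, 0.8]
gripper_width: 0.5
gripper_force: 0.0
```

```bash
python3 - <<'E'
from h import *
s=status.state();print({k:np.round(s[k],2).tolist() for k in("time_s","ee_pos","ee_rot","force","qpos")})
f=cams.grab_frame("scene");cv2.imwrite("pics/c3.png",cv2.resize(f["color"][130:280,250:410],None,fx=4,fy=4,interpolation=cv2.INTER_CUBIC)[:,:,::-1])
E
```

```text
{'time_s': 3.38, 'ee_pos': [605.72, -29.88, 154.78], 'ee_rot': [179.98, -0.16, 3.1], 'force': [-0.06, -0.03, 0.84], 'qpos': [-3.91, 24.04, 91.79, -0.01, 64.02, 82.99]}
```

View pics/c3.png

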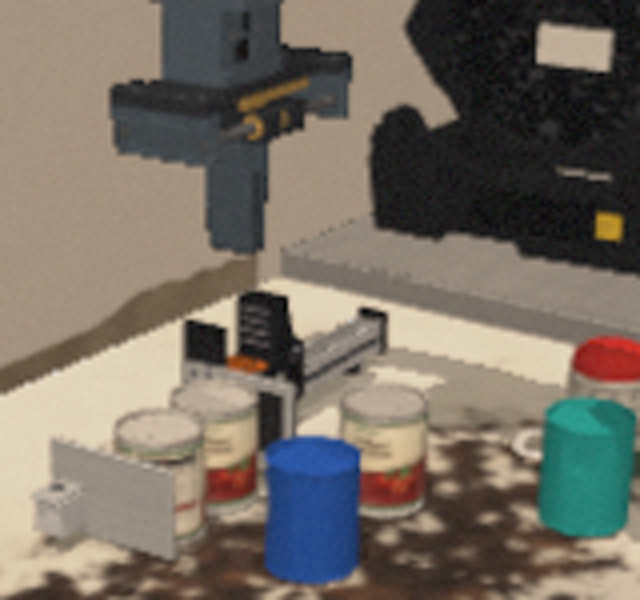

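The gripper is above the pocket: fingertips at crop (236,248), with the jaw back at (205,340) and the housing at (265,320) below. I'll check how it lines up by projection.

```bash
python3 - <<'E'
from h import *
f=cams.grab_frame("scene")
for X in[(605.7,-30,141),(605.7,-30,98),(605.7,-30,62),(591,-2,98),(623,-2,98),(591,-58,98),(623,-58,98),(607,-223,40)]:
    print(X,((proj(f,X)-[250,130])*4).round())
E
```

```text
(605.7, -30, 141) [236. 249.]
(605.7, -30, 98) [236. 309.]
(605.7, -30, 62) [236. 358.]
(591, -2, 98) [228. 325.]
(623, -2, 98) [191. 315.]
(591, -58, 98) [277. 302.]
(623, -58, 98) [240. 293.]
(607, -223, 40) [384. 313.]
```

Call:
apply_moves(increments=[[-1,0.002,0,-0.03,0,0,0],[-1,0,0,-0.025,0,0,0],[-1,0,0,-0.015,0,0,0],[-1,0,0,0,0,0,0],[-1,0,0,0,0,0,0]])

```text
time_s: 3.9
ee_pos: [607.4, -29.9, 84.3]
ee_rot: [180.0, -0.1, 3.1]
force: [0.2, 0.4, 0.7]
gripper_width: 0.8
gripper_force: 0.0
```

Call:
apply_moves(increments=[[-1,0,0,-0.006,0,0,0],[-1,0,0,-0.004,0,0,0],[-1,0,0,0,0,0,0]])

```text
time_s: 4.15
ee_pos: [606.8, -29.6, 73.4]
ee_rot: [180.0, -0.0, 3.1]
force: [-0.4, 0.4, 0.1]
gripper_width: 0.6
gripper_force: 0.0
```

Call:
apply_moves(increments=[[-1,0,0,-0.003,0,0,0],[-1,0,0,0,0,0,0]])

```text
time_s: 4.32
ee_pos: [607.2, -29.3, 70.5]
ee_rot: [-180.0, -0.1, 3.1]
force: [-0.0, -0.7, 3.0]
gripper_width: 0.6
gripper_force: 1.4
```

Call:
apply_moves(increments=[[-1,0,0,-0.003,0,0,0],[-1,0,0,0,0,0,0],[-1,0,0,0,0,0,0]])

```text
time_s: 4.57
ee_pos: [607.2, -29.4, 68.2]
ee_rot: [180.0, -0.1, 3.1]
force: [-1.0, 0.5, 7.9]
gripper_width: 0.5
gripper_force: 3.6
```

Call:
apply_moves(increments=[[-1,0,0,-0.002,0,0,0],[-1,0,0,0,0,0,0],[-1,0,0,0,0,0,0]])

```text
time_s: 4.82
ee_pos: [607.4, -29.6, 67.9]
ee_rot: [180.0, -0.1, 3.1]
force: [-4.8, 0.9, 16.0]
gripper_width: 0.7
gripper_force: 8.2
```

Call:
apply_moves(increments=[[-1,0.0005,-0.007,0,0,0,0],[-1,0.0005,-0.008,0,0,0,0],[-1,0.0005,-0.009,0,0,0,0],[-1,0.0005,-0.01,0,0,0,0],[-1,0,0,0,0,0,0]])

```text
time_s: 5.23
ee_pos: [609.1, -65.3, 67.8]
ee_rot: [179.9, -0.1, 3.1]
force: [-5.0, -1.7, 16.9]
gripper_width: 0.6
gripper_force: 8.3
```

Call:
apply_moves(increments=[[-1,0.0005,-0.01,0,0,0,0],[-1,0.0005,-0.01,0,0,0,0],[-1,0.0005,-0.01,0,0,0,0],[-1,0.0005,-0.01,0,0,0,0],[-1,0,0,0,0,0,0]])

```text
time_s: 5.65
ee_pos: [611.0, -105.6, 67.9]
ee_rot: [179.9, -0.1, 3.1]
force: [-4.8, -2.0, 16.1]
gripper_width: 0.5
gripper_force: 8.2
```

Call:
apply_moves(increments=[[-1,0.0005,-0.01,0,0,0,0],[-1,0.0003,-0.005,0,0,0,0],[-1,0,0,0,0,0,0]])

```text
time_s: 5.9
ee_pos: [611.7, -120.1, 67.9]
ee_rot: [179.9, -0.1, 3.1]
force: [-5.0, -1.6, 15.6]
gripper_width: 0.4
gripper_force: 8.1
```

Call:
apply_moves(increments=[[-1,0.0003,-0.005,0,0,0,0],[-1,0.0003,-0.005,0,0,0,0],[-1,0,0,0,0,0,0]])

```text
time_s: 6.15
ee_pos: [612.2, -129.8, 67.9]
ee_rot: [179.9, -0.1, 3.1]
force: [-4.3, -1.9, 16.1]
gripper_width: 0.3
gripper_force: 8.1
```

Call:
apply_moves(increments=[[-1,0.0003,-0.005,0,0,0,0],[-1,0.0003,-0.005,0,0,0,0],[-1,0,0,0,0,0,0]])

```text
time_s: 6.4
ee_pos: [612.7, -139.0, 67.9]
ee_rot: [180.0, -0.1, 3.1]
force: [-5.9, 0.9, 15.5]
gripper_width: 0.3
gripper_force: 8.4
```

```bash
python3 - <<'E'
from h import *
f=cams.grab_frame("scene");cv2.imwrite("pics/c4.png",cv2.resize(f["color"][160:280,250:410],None,fx=5,fy=5,interpolation=cv2.INTER_CUBIC)[:,:,::-1])
E
```

```text
(no output)
```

View pics/c4.png

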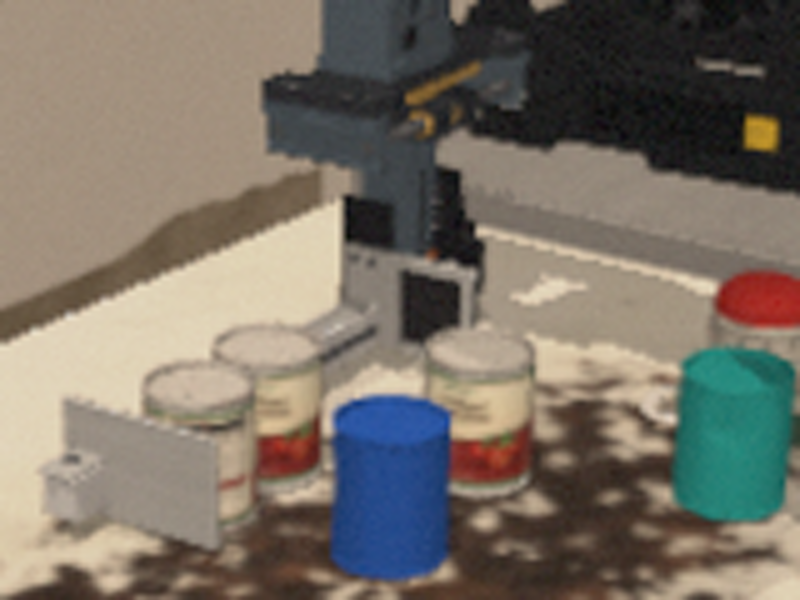

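The stop's jaw now stands at crop (410,290), well back, and the fingers are still in the pocket. I'll push on to the firm end.

Call:
apply_moves(increments=[[-1,0.0003,-0.005,0,0,0,0],[-1,0.0002,-0.004,0,0,0,0],[-1,0,0,0,0,0,0]])

```text
time_s: 6.7
ee_pos: [614.2, -145.6, 68.1]
ee_rot: [-179.8, -0.2, 3.0]
force: [-2.4, 7.5, 16.1]
gripper_width: 0.4
gripper_force: 8.2
```

Call:
apply_moves(increments=[[-1,0.0002,-0.004,0,0,0,0],[-1,0,0,0,0,0,0]])

```text
time_s: 6.87
ee_pos: [614.9, -149.6, 68.1]
ee_rot: [-179.8, -0.3, 3.1]
force: [-1.7, 8.5, 15.2]
gripper_width: -0.0
gripper_force: 7.9
```

```bash
python3 - <<'E'
from h import *
f=cams.grab_frame("scene")
O=np.array([607.5,-28]);ex=np.array([.9985,.054]);ey=np.array([-.054,.9985])
for y in(-55,-61,-67):
  print(y,[((proj(f,[*(O+x*ex+y*ey),z])-[250,160])*5).round().tolist() for x,z in((-74,70),(14,70),(-74,10))])
E
```

```text
-55 [[457.0, 282.0], [324.0, 251.0], [454.0, 381.0]]
-61 [[462.0, 279.0], [329.0, 248.0], [459.0, 378.0]]
-67 [[468.0, 275.0], [335.0, 245.0], [464.0, 374.0]]
```

Call:
apply_moves(increments=[[-1,0.0002,-0.004,0,0,0,0],[-1,0.0001,-0.002,0,0,0,0],[-1,0,0,0,0,0,0]])

```text
time_s: 7.17
ee_pos: [615.4, -154.1, 68.1]
ee_rot: [-179.7, -0.3, 3.0]
force: [-0.2, 13.3, 17.2]
gripper_width: 0.6
gripper_force: 12.5
```

```bash
python3 - <<'E'
from h import *
print(np.round(status.state()["force"],1))
f=cams.grab_frame("scene");cv2.imwrite("pics/c5.png",cv2.resize(f["color"][160:280,250:410],None,fx=5,fy=5,interpolation=cv2.INTER_CUBIC)[:,:,::-1])
f=cams.grab_frame("top");cv2.imwrite("pics/t5.png",cv2.resize(f["color"][160:250,280:440],None,fx=5,fy=5,interpolation=cv2.INTER_CUBIC)[:,:,::-1])
E
```

```text
[-0.2 13.3 17.2]
```

View pics/c5.png

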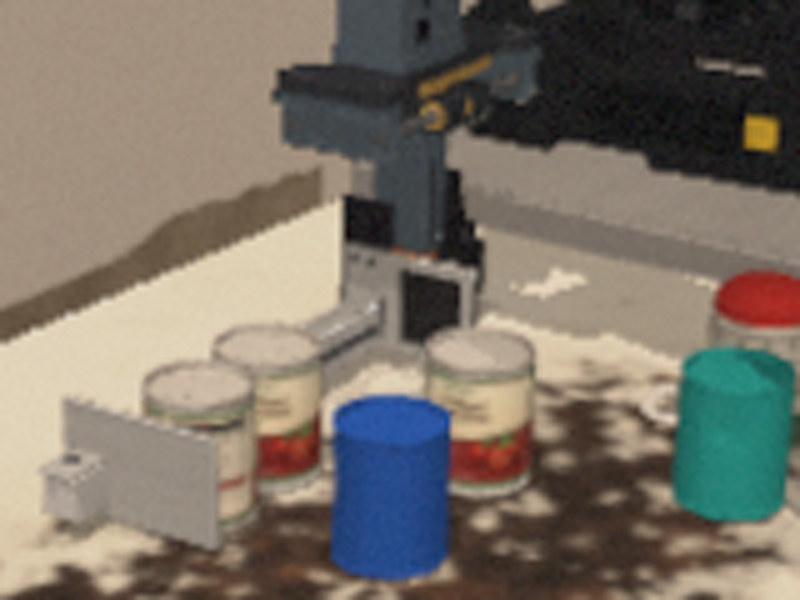

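The stop is unchanged since the last view, with the jaw at crop (410,290), so it is on its firm end. The fingers are against the rear housing. Now I retreat and go behind the loose tin.

Call:
apply_moves(increments=[[-1,0,0.005,0.003,0,0,0],[-1,0,0.002,0.03,0,0,0],[-1,0,0,0.04,0,0,0],[-1,0,0,0.04,0,0,0],[-0.23,-0.01,0,0.02,0,0,0]])

```text
time_s: 7.68
ee_pos: [606.8, -151.1, 202.8]
ee_rot: [179.8, -0.5, 3.2]
force: [0.7, 0.0, -0.0]
gripper_width: 4.3
gripper_force: 0.0
```

Call:
apply_moves(increments=[[-0.23,-0.032,0.023,0,0,0,0],[-0.23,-0.032,0.023,0,0,0,0],[-0.23,-0.032,0.023,0,0,0,0],[-0.23,-0.032,0.023,0,0,0,0],[-0.23,-0.032,0.022,0,0,0,0]])

```text
time_s: 8.1
ee_pos: [441.8, -35.8, 197.6]
ee_rot: [180.0, 0.0, 3.1]
force: [-0.2, 0.8, 0.4]
gripper_width: 34.4
gripper_force: 0.0
```

Call:
apply_moves(increments=[[-0.23,-0.032,0.022,0,0,0,0],[-0.23,0,0,-0.02,0,0,0],[-0.23,0,0,-0.04,0,0,0],[-0.23,0,0,-0.02,0,0,0],[-0.23,0,0,0,0,0,0]])

```text
time_s: 8.52
ee_pos: [408.1, -14.2, 114.7]
ee_rot: [-180.0, 0.5, 3.2]
force: [-0.3, 0.2, -1.2]
gripper_width: 35.2
gripper_force: 0.0
```

```bash
python3 - <<'E'
from h import *
s=status.state();print({k:np.round(s[k],2).tolist() for k in("time_s","ee_pos","ee_rot","force","gripper_width")})
f=cams.grab_frame("scene");cv2.imwrite("pics/c6.png",cv2.resize(f["color"][160:280,250:410],None,fx=5,fy=5,interpolation=cv2.INTER_CUBIC)[:,:,::-1])
t=cams.grab_frame("top")
for q in ("loose_tin","row_tin_b"):
  for b in finder.boxes_of(q,"scene")[:4]:
    l,tt,w,h=b["rect"];print(q,np.round(b["rect"]),round(b["score"],2))
E
```

```text
{'time_s': 8.52, 'ee_pos': [408.1, -14.21, 114.65], 'ee_rot': [-179.96, 0.5, 3.17], 'force': [-0.34, 0.21, -1.19], 'gripper_width': 35.25}
loose_tin [337. 228.  22.  34.] 0.95
loose_tin [314. 240.  27.  36.] 0.78
row_tin_b [278. 236.  22.  30.] 0.77
row_tin_b [289. 288.  32.  67.] 0.7
row_tin_b [330. 280.  29.  24.] 0.67
row_tin_b [294. 224.  22.  35.] 0.55
```

View pics/c6.png

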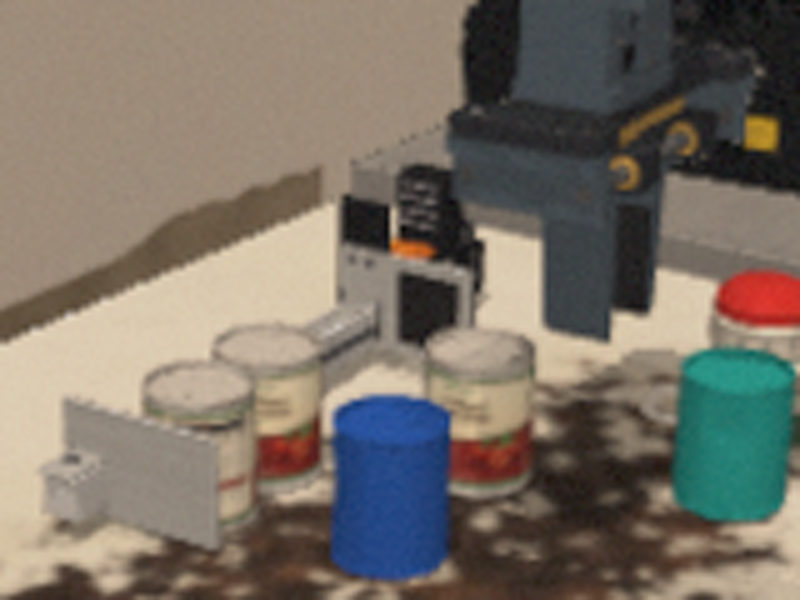

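The paddle is up again at crop (412,248) and the stop is still back. The loose tin at (480,410) hasn't moved, and the open fingers hang behind it at (600,280). Now I lower them and push.

Call:
apply_moves(increments=[[-0.23,0,0.003,-0.035,0,0,0],[-0.23,0,0,-0.035,0,0,0],[-0.23,0,0,-0.015,0,0,0],[-0.23,0,0,0,0,0,0],[-0.23,0,0,0,0,0,0]])

```text
time_s: 9.13
ee_pos: [412.7, -11.7, 33.7]
ee_rot: [180.0, -0.1, 3.1]
force: [0.4, 0.2, -0.2]
gripper_width: 35.3
gripper_force: 0.0
```

Call:
apply_moves(increments=[[-0.23,0.008,0,0,0,0,0],[-0.23,0.008,0,0,0,0,0],[-0.23,0.005,0,0,0,0,0],[-0.23,0.004,0,0,0,0,0],[-0.23,0.004,0,0,0,0,0]])

```text
time_s: 9.55
ee_pos: [441.2, -11.6, 33.5]
ee_rot: [180.0, -0.0, 3.1]
force: [-2.2, -0.2, 2.4]
gripper_width: 35.1
gripper_force: 1.1
```

Call:
apply_moves(increments=[[-0.23,0.005,-0.0005,0,0,0,0],[-0.23,0.006,-0.0005,0,0,0,0],[-0.23,0.006,-0.0005,0,0,0,0],[-0.23,0.006,-0.0005,0,0,0,0],[-0.23,0.006,-0.0005,0,0,0,0]])

```text
time_s: 9.97
ee_pos: [470.3, -14.1, 33.0]
ee_rot: [180.0, 0.0, 3.1]
force: [-2.5, 0.8, 1.5]
gripper_width: 35.4
gripper_force: 1.2
```

Call:
apply_moves(increments=[[-0.23,0.006,-0.0005,0,0,0,0],[-0.23,0.006,-0.0005,0,0,0,0],[-0.23,0.006,-0.0005,0,0,0,0],[-0.23,0.006,-0.0005,0,0,0,0],[-0.23,0.006,-0.0005,0,0,0,0]])

```text
time_s: 10.38
ee_pos: [500.3, -16.6, 32.9]
ee_rot: [180.0, -0.0, 3.1]
force: [-1.7, 0.3, 2.3]
gripper_width: 35.1
gripper_force: 1.1
```

```bash
python3 - <<'E'
from h import *
f=cams.grab_frame("scene");cv2.imwrite("pics/c7.png",cv2.resize(f["color"][160:280,250:410],None,fx=5,fy=5,interpolation=cv2.INTER_CUBIC)[:,:,::-1])
E
```

```text
(no output)
```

View pics/c7.png

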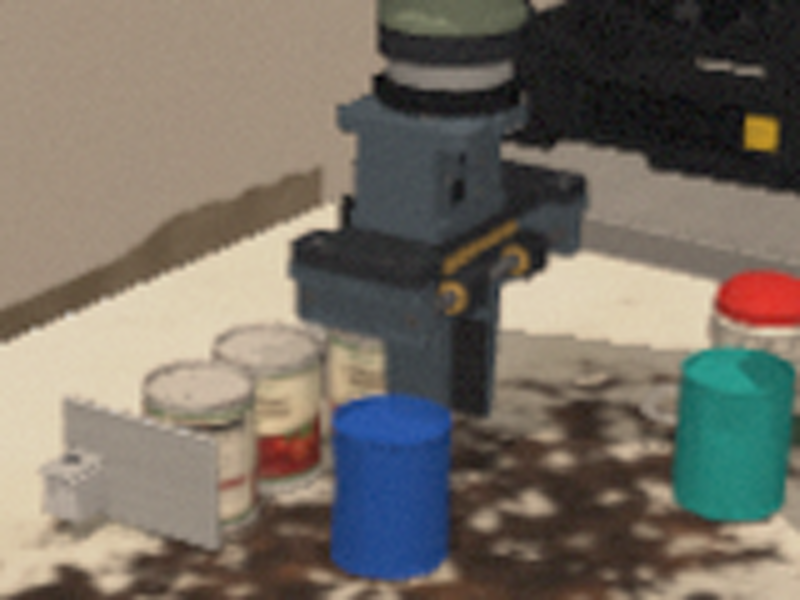

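The tin is moving upright ahead of the fingers, at crop (355,370) just behind row tin b. I'll push it on to the bar slowly.

Call:
apply_moves(increments=[[-0.23,0.006,-0.0004,0,0,0,0],[-0.23,0.005,-0.0003,0,0,0,0],[-0.23,0.005,-0.0003,0,0,0,0],[-0.23,0.004,0,0,0,0,0]])

```text
time_s: 10.77
ee_pos: [520.5, -17.6, 32.9]
ee_rot: [180.0, -0.0, 3.1]
force: [-0.8, 0.9, 0.2]
gripper_width: 35.2
gripper_force: 0.7
```

Call:
apply_moves(increments=[[-0.23,0.003,0,0,0,0,0],[-0.23,0.002,0,0,0,0,0],[-0.23,0,0,0,0,0,0]])

```text
time_s: 11.02
ee_pos: [525.3, -17.5, 33.0]
ee_rot: [180.0, -0.0, 3.1]
force: [1.2, -0.3, -0.1]
gripper_width: 34.9
gripper_force: 0.0
```

Call:
apply_moves(increments=[[-0.23,0.002,0,0,0,0,0],[-0.23,0.001,0,0,0,0,0]])

```text
time_s: 11.18
ee_pos: [527.6, -17.5, 33.0]
ee_rot: [180.0, 0.0, 3.1]
force: [-1.2, 0.1, -0.4]
gripper_width: 35.3
gripper_force: 0.4
```

Call:
apply_moves(increments=[[-0.23,0.002,0,0,0,0,0],[-0.23,0.001,0,0,0,0,0],[-0.23,0,0,0,0,0,0]])

```text
time_s: 11.43
ee_pos: [530.6, -17.5, 32.9]
ee_rot: [180.0, 0.0, 3.1]
force: [-1.5, -0.2, 0.1]
gripper_width: 35.0
gripper_force: 0.6
```

Call:
apply_moves(increments=[[-0.23,0.001,0,0,0,0,0],[-0.23,0.001,0,0,0,0,0],[-0.23,0,0,0,0,0,0]])

```text
time_s: 11.68
ee_pos: [530.8, -17.5, 32.8]
ee_rot: [-180.0, 0.2, 3.1]
force: [-5.5, -0.6, 2.5]
gripper_width: 35.2
gripper_force: 3.0
```

The force rose to 5.5 N and the TCP stalled, so the tin is against the bar. I back off, go up and check.

Call:
apply_moves(increments=[[-0.23,-0.01,-0.0005,0,0,0,0],[-0.23,-0.025,-0.0015,0,0,0,0],[-0.23,-0.015,0,0.02,0,0,0],[-1,0,0,0.04,0,0,0],[-1,0,0,0.04,0,0,0]])

```text
time_s: 12.1
ee_pos: [480.6, -19.5, 133.1]
ee_rot: [-180.0, 0.2, 3.1]
force: [1.8, -0.4, -0.2]
gripper_width: 24.9
gripper_force: 0.0
```

Call:
apply_moves(increments=[[-1,0,-0.03,0.04,0,0,0],[-1,0,-0.04,0.02,0,0,0],[-1,0,-0.04,0,0,0,0],[-1,0,-0.02,0,0,0,0],[-1,0,0,0,0,0,0]])

```text
time_s: 12.52
ee_pos: [483.3, -145.4, 185.7]
ee_rot: [179.8, -0.2, 2.9]
force: [0.6, 0.3, 0.2]
gripper_width: 0.7
gripper_force: 0.0
```

```bash
python3 - <<'E'
from h import *
s=status.state();print(np.round(s["ee_pos"],1),s["time_s"])
f=cams.grab_frame("scene");t=cams.grab_frame("top")
a=cv2.resize(f["color"][190:280,250:410],None,fx=4,fy=4,interpolation=cv2.INTER_CUBIC)[:270]
b=cv2.resize(t["color"][160:240,280:440],None,fx=4,fy=4,interpolation=cv2.INTER_CUBIC)
cv2.imwrite("pics/c8.png",np.vstack([a,b])[:,:,::-1])
E
```

```text
[ 483.3 -145.4  185.7] 12.5167
```

View pics/c8.png

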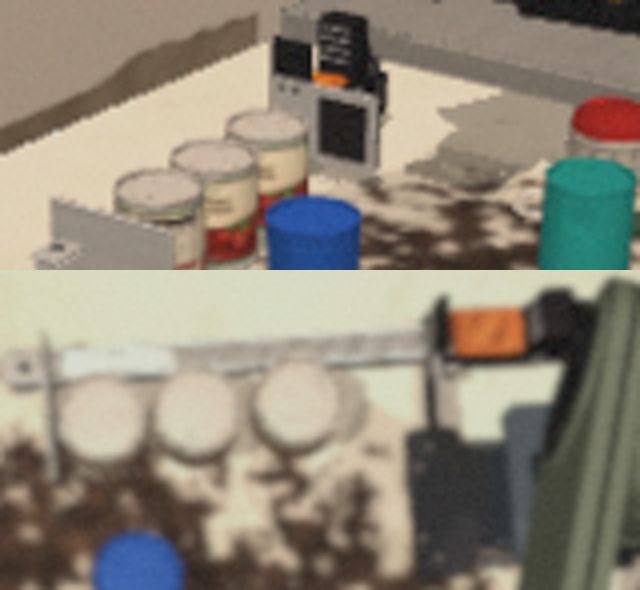

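The loose tin stands in line against the bar at top crop (297,132+270), row tins at (197,412) and (103,418), with small gaps. The jaw is at (435,390) and the paddle at (487,333). I go back over the pocket to push on the jaw's back, above the paddle.

Call:
apply_moves(increments=[[-1,0.03,0.003,0,0,0,0],[-1,0.035,0.003,0,0,0,0],[-1,0.035,0.003,0,0,0,0],[-1,0.03,0.002,0,0,0,0],[-1,0,0,0,0,0,0]])

```text
time_s: 13.03
ee_pos: [617.9, -128.4, 183.8]
ee_rot: [-180.0, -0.2, 3.3]
force: [0.3, -0.4, 0.2]
gripper_width: 0.3
gripper_force: 0.0
```

Call:
apply_moves(increments=[[-1,0,0,0,0,0,0],[-1,0,0,0,0,0,0]])

```text
time_s: 13.2
ee_pos: [611.7, -129.4, 184.2]
ee_rot: [-180.0, 0.1, 3.2]
force: [0.5, -0.5, -0.2]
gripper_width: 0.6
gripper_force: 0.0
```

```bash
python3 - <<'E'
from h import *
t=cams.grab_frame("top")
print(atz(t,401.1,175.3,62).round(1))
f=cams.grab_frame("scene")
for b in finder.boxes_of("release","scene")[:2]: print(b)
print(proj(f,(614,-139.5,60)))
E
```

```text
[ 611.5 -136.4   62. ]
{'rect': [317.9, 192.7, 26.1, 36.9], 'score': 0.74}
[329.0607967  208.90244275]
```

Call:
apply_moves(increments=[[-1,0.001,-0.009,0,0,0,0],[-1,0,0,-0.03,0,0,0],[-1,0,0,-0.03,0,0,0],[-1,0,0,-0.02,0,0,0],[-1,0,0,0,0,0,0]])

```text
time_s: 13.77
ee_pos: [610.1, -139.9, 100.7]
ee_rot: [-179.9, 0.5, 3.1]
force: [-1.1, -0.3, 0.6]
gripper_width: 0.7
gripper_force: 0.0
```

Call:
apply_moves(increments=[[-1,0,0,-0.013,0,0,0],[-1,0,0,0,0,0,0],[-1,0,0,0,0,0,0]])

```text
time_s: 14.02
ee_pos: [613.8, -140.3, 92.9]
ee_rot: [180.0, -0.0, 3.1]
force: [-0.2, -0.6, 0.5]
gripper_width: 0.3
gripper_force: 0.0
```

Call:
apply_moves(increments=[[-1,-0.0003,0.005,0,0,0,0],[-1,-0.0003,0.005,0,0,0,0],[-1,-0.0003,0.005,0,0,0,0],[-1,-0.0003,0.005,0,0,0,0],[-1,0,0,0,0,0,0]])

```text
time_s: 14.43
ee_pos: [612.7, -118.8, 92.6]
ee_rot: [180.0, -0.1, 3.2]
force: [-0.1, 0.7, 0.3]
gripper_width: 0.4
gripper_force: 0.0
```

Call:
apply_moves(increments=[[-1,-0.0003,0.005,0,0,0,0],[-1,-0.0003,0.005,0,0,0,0],[-1,-0.0003,0.005,0,0,0,0]])

```text
time_s: 14.68
ee_pos: [612.0, -105.9, 92.4]
ee_rot: [179.8, -0.1, 3.2]
force: [0.0, -8.7, 0.3]
gripper_width: 0.4
gripper_force: 3.9
```

Call:
apply_moves(increments=[[-1,-0.0003,0.005,0,0,0,0],[-1,-0.0003,0.005,0,0,0,0],[-1,-0.0003,0.005,0,0,0,0]])

```text
time_s: 14.93
ee_pos: [611.2, -90.4, 92.4]
ee_rot: [179.9, -0.1, 3.1]
force: [1.8, -9.1, 2.2]
gripper_width: 0.5
gripper_force: 3.5
```

```bash
python3 - <<'E'
from h import *
f=cams.grab_frame("scene")
a=cv2.resize(f["color"][160:270,250:410],None,fx=5,fy=5,interpolation=cv2.INTER_CUBIC)
cv2.imwrite("pics/c9.png",a[:,:,::-1])
E
```

View pics/c9.png

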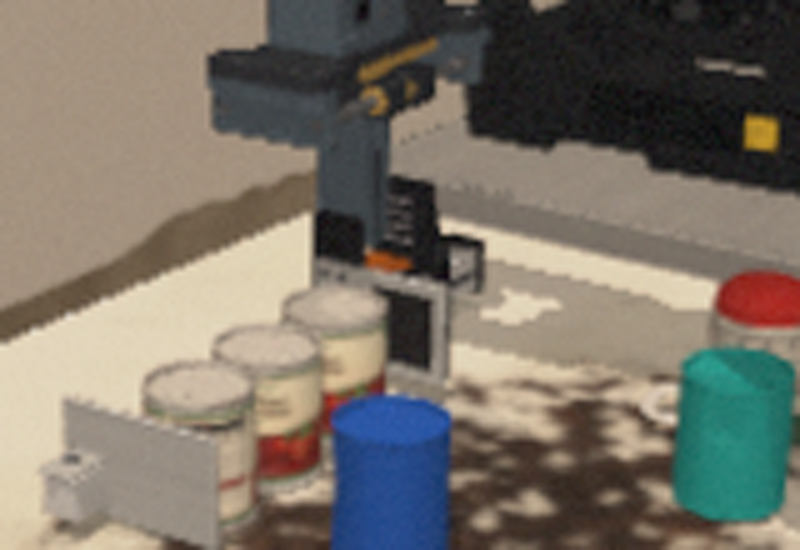

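The stop is clicking forward, jaw at crop (380,300), with the tins untouched. I continue.

Call:
apply_moves(increments=[[-1,-0.0003,0.005,0,0,0,0],[-1,-0.0003,0.005,0,0,0,0],[-1,-0.0003,0.005,0,0,0,0],[-1,-0.0003,0.005,0,0,0,0]])

```text
time_s: 15.32
ee_pos: [610.1, -70.3, 92.3]
ee_rot: [179.9, -0.1, 3.1]
force: [1.3, -7.5, 1.2]
gripper_width: 0.1
gripper_force: 3.8
```

Call:
apply_moves(increments=[[-1,-0.0002,0.004,0,0,0,0],[-1,-0.0002,0.004,0,0,0,0],[-1,-0.0002,0.004,0,0,0,0]])

```text
time_s: 15.57
ee_pos: [609.4, -58.4, 92.3]
ee_rot: [179.9, -0.1, 3.2]
force: [1.3, -9.1, 1.5]
gripper_width: 0.2
gripper_force: 4.3
```

Call:
apply_moves(increments=[[-1,-0.0002,0.003,0,0,0,0],[-1,-0.0002,0.003,0,0,0,0]])

```text
time_s: 15.73
ee_pos: [609.1, -52.5, 92.3]
ee_rot: [179.9, -0.1, 3.2]
force: [1.9, -9.3, 1.7]
gripper_width: 0.3
gripper_force: 4.6
```

Call:
apply_moves(increments=[[-1,-0.0002,0.003,0,0,0,0],[-1,-0.0001,0.002,0,0,0,0],[-1,0,0,0,0,0,0]])

```text
time_s: 15.98
ee_pos: [608.9, -47.6, 92.2]
ee_rot: [179.9, -0.1, 3.2]
force: [2.1, -7.0, 0.4]
gripper_width: 0.5
gripper_force: 3.6
```

Call:
apply_moves(increments=[[-1,-0.0001,0.002,0,0,0,0],[-1,-0.0001,0.002,0,0,0,0],[-1,0,0,0,0,0,0]])

```text
time_s: 16.23
ee_pos: [608.9, -46.6, 92.3]
ee_rot: [179.6, -0.1, 3.3]
force: [2.2, -16.0, 1.1]
gripper_width: 0.5
gripper_force: 7.9
```

```bash
python3 - <<'E'
from h import *
f=cams.grab_frame("scene")
a=cv2.resize(f["color"][180:270,250:350],None,fx=6,fy=6,interpolation=cv2.INTER_CUBIC)
cv2.imwrite("pics/c10.png",a[:,:,::-1])
O=np.array([607.5,-28]);ex=np.array([.9985,.054]);ey=np.array([-.054,.9985])
for y in(5,-1,-7,-13):
  print(y,[((proj(f,[*(O+x*ex+y*ey),z])-[250,180])*6).round().tolist() for x,z in((-74,70),(14,70))])
E
```

```text
5 [[480.0, 258.0], [317.0, 219.0]]
-1 [[487.0, 254.0], [324.0, 215.0]]
-7 [[494.0, 250.0], [332.0, 211.0]]
-13 [[501.0, 246.0], [339.0, 207.0]]
```

View pics/c10.png

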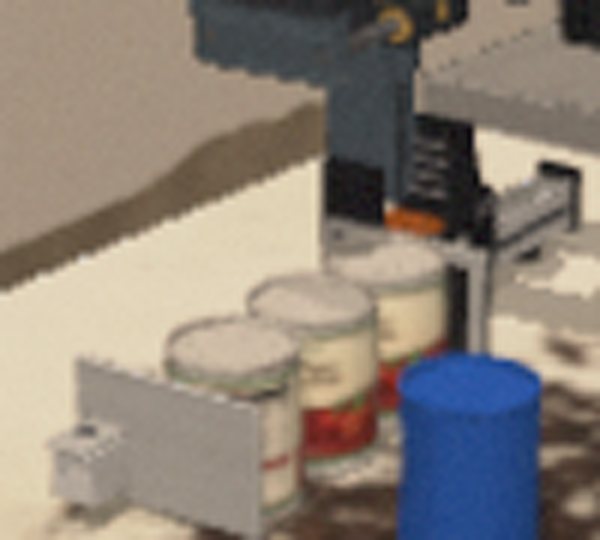

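The jaw is at crop (326,217)–(490,250), where a snug row puts it, and the force went to 16 N without advance. I retreat clear.

Call:
apply_moves(increments=[[-1,0.0003,-0.007,0,0,0,0],[-1,0.0003,-0.005,0,0,0,0],[-1,0,0,0.03,0,0,0],[-1,0,0,0.04,0,0,0],[-1,0,0,0.04,0,0,0]])

```text
time_s: 16.7
ee_pos: [607.0, -53.6, 201.6]
ee_rot: [-179.8, 0.3, 3.1]
force: [0.3, 0.3, -0.6]
gripper_width: 0.4
gripper_force: 0.0
```

Call:
apply_moves(increments=[[-1,-0.03,-0.02,0.02,0,0,0],[-1,-0.03,-0.02,0,0,0,0],[-1,-0.03,-0.02,0,0,0,0],[-1,-0.03,-0.02,0,0,0,0],[-1,-0.03,-0.02,0,0,0,0]])

```text
time_s: 17.12
ee_pos: [456.7, -154.1, 221.6]
ee_rot: [-179.9, 0.0, 3.2]
force: [-0.2, 0.1, 0.3]
gripper_width: 0.3
gripper_force: 0.0
```

Call:
apply_moves(increments=[[-1,-0.02,-0.03,0,0,0,0],[-1,-0.02,-0.03,0,0,0,0],[-1,0,-0.02,0,0,0,0],[-1,0,0,0,0,0,0],[-1,0,0,0,0,0,0]])

```text
time_s: 17.53
ee_pos: [418.3, -234.4, 221.6]
ee_rot: [-179.9, 0.0, 3.0]
force: [-0.2, -0.2, -0.4]
gripper_width: 0.6
gripper_force: 0.0
```

```bash
python3 - <<'E'
from h import *
s=status.state();print(np.round(s["ee_pos"]),s["time_s"])
t=cams.grab_frame("top")
def go(q,z):
  for b in finder.boxes_of(q,"top")[:4]:
    l,y,w,h=b["rect"];p=atz(t,l+w/2,y+h/2,z);print(q,p.round(1)[:2],np.round(b["rect"]),round(b["score"],2))
go("row_tin_b",60);go("stop",60);go("release",62)
# white round tops: circles
g=cv2.resize(cv2.cvtColor(t["color"][180:215,285:365],cv2.COLOR_RGB2GRAY),None,fx=5,fy=5,interpolation=cv2.INTER_CUBIC)
c=cv2.HoughCircles(cv2.medianBlur(g,5),cv2.HOUGH_GRADIENT,1,80,param1=60,param2=15,minRadius=48,maxRadius=60)
if c is not None:
  for x,y,r in c[0]: print("circ",atz(t,285+x/5-.4,180+y/5-.4,72).round(1)[:2],r)
E
```

```text
[ 418. -234.  222.] 17.5333
row_tin_b [560.8  52.3] [316. 186.  23.  21.] 0.71
row_tin_b [563.5 115. ] [292. 181.  21.  30.] 0.64
stop [583.8 -83. ] [358. 167.  46.  40.] 0.85
stop [602.6 382.6] [180. 169.  34.  27.] 0.69
release [602.7 -73.2] [367. 174.  19.  11.] 0.66
release [585.6 -82.9] [360. 166.  41.  39.] 0.53
circ [561.8 110.6] 56.1
circ [567.2  -2. ] 51.4
circ [564.8  56.8] 53.9
```

```bash
python3 -c "
from workcell import env
print(env.job_done())"
```

```text
the job is handed in; nothing more can be done
None
```

The job is handed in at about 17.6 s, but no verdict came back: the stop went to its firm end, the loose tin was pushed in against the bar, and the stop was pushed up until it stalled at 16 N on the three tins, with the arm clear; I viewed 12 pictures, over the limit of 10.

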